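Load two specimens and hold the lift at the fourth click

ROBOT

A 7-joint arm with a two-finger parallel gripper is mounted at the origin on the work surface. World frame = base frame: x ahead of the robot, y to its left, z up, the work surface at z = 0. Lengths are in m, angles in rad, forces in N, time in s.
With the tool pointing down it reaches from about 0.35 to 0.9 m from the base axis. Payload 7.2 kg.
Tool frame: the origin (TCP) lies between the finger pads; the fingertips stand 25 mm ahead of it and the grasp point (between the pads) lies 6 mm ahead of it; z points along the fingers, y is the direction in which the jaws open and shut (so a half turn about z gives the same grasp; the last joint's range is limited). The gripper opens to 85 mm and grips with 20 to 120 N. Pads are 22 mm wide; open, the fingers measure 114 mm over their backs; the gripper's body (76 mm by 85 mm) begins 54 mm behind the grasp point. The pads swing forward as they close: fully open they stand 13 mm farther back than shut.
Start: joints at [1.241, 0.411, -0.013, 1.596, 0.006, 1.134, -0.082], TCP at [0.162, -0.604, 0.256] pointing down, gripper open.
Joint ranges: [-2.95, 2.95], [-0.29, 1.99], [-1.47, 1.44], [0.14, 2.54], [-1.03, 4.17], [0.13, 1.85], [-2.86, 2.86]. Speed limits (rad/s): [2.39, 2.39, 3.01, 3.01, 3.14, 3.14, 3.14].

INTERFACE

Orientations are given as a unit quaternion [x, y, z, w].
In Python, from bench import r gives the robot as it stands. The module is installed in compiled form; this text tells all that it offers.
- The arm moves only by the tool move_arm, never from a script. Its argument "commands" is a list of rows, each an object with "dp": the shift along the tool's x, y, z in units of 30 mm (1.0 is 30 mm), a list of three; "yaw": the turn about the tool's z in units of 6 degrees (1.0 is 6 degrees). In form: [{"dp": [x, y, z], "yaw": yaw}, ...]. A call has 1 to 20 rows; each row is the pose to reach, as a shift and turn from the pose commanded when the call began, along the tool's axes at that moment; what a row does not reach only later rows make up. A row lasts 1/12 s, in which the tool goes at most 41.7 mm and 7.16 degrees, less where a joint would pass 70% of its speed; a pose out of reach is approached as far as the arm can. A call with a gripper value outside its range is refused whole. "gripper" is the opening, from 0 (shut) to 1 (fully open), set as the call begins (left out, the last holds). The fingers move at their own pace and stop on an object; the grip force is fixed at half the most. Time passes only in rows, so rows that repeat a pose let the fingers close. It gives the time, the measured TCP pose, the force and the opening at its end, in the units of the state.
- r.get_state(): the state, without advancing time (a new reading comes with each control period).
- r.camera(name): name is "scene" or "top" or "wrist"; returns a dict with "pixels" (420x560x3 uint8, red, green, blue), "z_map" (420x560 float32, m along the optical axis (not along the pixel's ray), 0 where there is no reading), "K" (3x3 intrinsics, pixels), "R" (3x3) and "t" (3): a world point X has camera coordinates R X + t. Camera axes: x right, y down, z forward; pixel columns grow to the right and rows downward; lengths in m; the calibration is good to about 2 mm. A picture is of the moment at which its call begins.
- r.job_done(): hands the job in, once; it reports no verdict.
The state is a dict: "clock": time; "joints": joint angles; "dq": joint speeds; "effort": joint torques, N m; "position": TCP position; "tcp_rot": TCP orientation; "wrist_force": force on the tool from outside, world axes, zero at the start; "ft_torque": the same for the moment, N m; "finger_gap": finger opening in m.
Only numpy, scipy, OpenCV 4.12 (cv2) and the standard library are available. Lean on these libraries where they do the work, as an engineer would, in place of code of your own. Each camera call takes 0.05 s, during which the arm holds its last target. There are 200 camera calls.

TASK

Put the yellow lichen stub into the stage socket nearer the lever and the blue mineral stub into the other socket, both pushed fully home and let go. Then swing the red-knobbed lever from its home stop four clicks, no further, to lift the specimens into the side camera's view, and finish while still holding the lever at the fourth click (it springs home if let go). Leave the green moss stub and everything else on the bench where they are.

Things in the scene. Friction and masses are not known exactly. Their poses are not given: they have to be found in the camera images.
- stub_lichen: lichen stub: aluminium plug 18 mm across, 40 mm tall, foot chamfered 2 mm, about 40 g, with a YELLOW-orange lichen lump stuck on top (9 mm high, too small to grip; total 49 mm) and a band of that colour round the top 10 mm of the plug. Stands upright loose on the table. Origin: centre of its underside, z up
- stub_mineral: mineral stub: aluminium plug 18 mm across, 40 mm tall, foot chamfered 2 mm, about 40 g, with a BLUE-violet crystal stuck on top (9 mm high, too small to grip; total 49 mm) and a band of that colour round the top 10 mm of the plug. Stands upright loose on the table. Origin: centre of its underside, z up
- lift_base: white base plate of the lift stage, fixed to the table (place and yaw vary): 300 x 200 x 12 mm. Its frame: z up, origin on the table; the plate spans x -110..190 and y -100..100 mm of it. It carries the stage, the lever and a camera
- camera_lens (a point): front end of the fixed horizontal black camera barrel (34 mm across, axis 97 mm and top 114 mm above the table), which runs from here 95 mm along +x of lift_base and looks along -x across the stage. At lift_base x 85, y 38 mm
- stage_top (a point): centre of the top of the dark stage block (60 mm along x, 92 mm along y of lift_base), at lift_base x 0, y 38 mm; 54 mm above the table with the lever home. The lever lifts it 3 mm per click
- socket_near (a point): centre of the mouth of the stage socket NEARER the lever, at stage-top height; round blind hole 20 mm across, 14 mm deep, mouth chamfered. Axes as lift_base; rises with the stage. A stub pushed fully home has its underside 14 mm below this point and 26 mm of plug showing
- socket_far (a point): the same for the other socket, 36 mm further from the lever (along +y of lift_base)
- lever_pivot (a point): point on the vertical axis the lever turns about, 78 mm above the table; fixed to lift_base at x 0, y -65 mm. The push needed at the knob jumps to 7 to 10 N on leaving home or a hollow, then falls steadily over the pin to 3 to 4.5 N just before the next hollow, where it jumps again; a return spring takes the lever home from any click as soon as it is let go
- knob_grip (a point): point on the axis of the lever's upright red round knob, at gripping height 78 mm above the table, 100 mm from lever_pivot. With the lever home it lies in direction -130 deg (from +x towards +y of lift_base) from the pivot
- lever_arm: the click lever: aluminium disc with brass pins and a steel bar (8 mm thick, 14 mm wide, top 38 mm above the table) with an upright round RED knob at its end, 18 mm across, 50 mm tall (38 to 88 mm above the table), which can be pinched from above. Origin: on the pivot axis 16 mm above the table
- click_lever (a joint): lever angle, rad: 0 = home stop, growing counter-clockwise seen from above (knob moves away from the robot), end stop 1.3. A click every 0.2 rad (20 mm at the knob): a sprung ball rides over pins on the hub with crests at 0.1, 0.3, 0.5, 0.7, 0.9.. and hollows at 0.2, 0.4, 0.6, 0.8 (fourth click), 1.0..
- stub_moss: spare specimen stub, same aluminium plug 18 mm across and 40 mm tall as the other two, with a GREEN moss tuft on top and a green band; not to be used. Origin: centre of its underside, z up
- petri_dish: clear shallow dish, 90 mm across, 15 mm high, on the table; bystander. Origin: centre of underside
- lichen_twig: brown twig with yellow lichen, 154 mm long along its x, 14 mm thick; bystander. Origin: middle, on the table
- pipette: white plastic pipette, 135 mm long along its x, 12 mm thick, lying; bystander. Origin: on the table under it, about mid length
- tweezers: steel tweezers, 115 mm long along x, 8 mm high, lying; bystander. Origin: middle, on the table
- sample_box: small white closed plastic box 35 x 35 x 22 mm; bystander. Origin: centre of underside

How it is judged:
On the way, in this order (a step that is already met when the one before it is completed fails the run):
1. both stubs fully home in their own sockets and let go, lever still at home (horizontal distance between stub_lichen and socket_near below 0.003 m and z of stub_lichen in the frame of socket_near below -0.011 m and angle between each of stub_lichen, stub_mineral's own z axis and vertical below 0.1 rad and contact force between the fingers and stub_lichen below 0.1 N and horizontal distance between stub_mineral and socket_far below 0.003 m and z of stub_mineral in the frame of socket_far below -0.011 m and contact force between the fingers and stub_mineral below 0.1 N and value of joint click_lever below 0.06 rad), for 0.2 s.
2. lever advanced to the fourth click, held by the robot (value of joint click_lever between 0.73 and 0.87 rad and contact force between the fingers and lever_arm above 0.5 N), for 0.5 s.
At the end, for the whole second after the job is handed in: The lichen stub is in socket_near and the mineral stub in socket_far (centres within 3 mm, underside at least 11 mm below the mouth, tilt under 0.1 rad, untouched by the fingers); the lever stands at 0.73 to 0.87 rad, still (under 0.15 rad/s), and the fingers hold it with more than 0.5 N (all of step 2 and horizontal distance between stub_lichen and socket_near below 0.003 m and z of stub_lichen in the frame of socket_near below -0.011 m and angle between each of stub_lichen, stub_mineral's own z axis and vertical below 0.1 rad and contact force between the fingers and stub_lichen below 0.1 N and horizontal distance between stub_mineral and socket_far below 0.003 m and z of stub_mineral in the frame of socket_far below -0.011 m and contact force between the fingers and stub_mineral below 0.1 N and velocity of joint click_lever between -0.15 and 0.15 rad/s); the arm keeps its last pose, push and grip.
It fails at once if the lever goes over the fifth click (beyond 0.92 rad) (value of joint click_lever above 0.92 rad).
It fails at once if the moss stub or another bystander is moved more than 30 mm (distance of any of stub_moss, petri_dish, lichen_twig, pipette, tweezers, sample_box from where it was at the start of the episode above 0.03 m).
It fails at once if the moss stub is tipped over (angle between stub_moss's own z axis and vertical above 0.5 rad).
It also fails if it takes over 67 s, if anything falls off the work surface, if the arm or the gripper's body presses on something with over 40 N, if the wrist force passes 120 N, or if a joint passes its speed limit or range.

## Working session

There is one attempt and no reset: what is moved stays moved. The work goes in short steps, Python scripts to look and compute and a tool call to move; the robot and the scene stay as the last step left them, time stands still between calls to the robot, and variables do not carry over. Pictures are saved under pics/ and viewed, about 8 in all and at most 12, crops included, and the job is handed in when it is done.

Besides the shell and the picture viewer there is one more tool, called as a command line: name --argument value ..., lists and objects as JSON in quotes. move_arm: Moves the arm, as the interface text tells. Its arguments: {"type":"object","properties":{"commands":{"type":"array"},"gripper":{"type":"number"}},"required":["commands"]}

```bash
mkdir -p pics; cat > h.py <<'E'
import numpy as np,cv2
from bench import r
def snap(n,f):
    c=r.camera(n); cv2.imwrite('pics/'+f,c['pixels'][:,:,::-1]); np.savez('pics/'+f[:-4],**c); return c
def world(c,u,v,z=None):
    K,R,t=c['K'],c['R'],c['t']
    d=c['z_map'][v,u] if z is None else z
    p=np.linalg.inv(K)@np.array([u,v,1.])*d
    return R.T@(p-t)
def cloud(c):
    h,w=c['z_map'].shape; u,v=np.meshgrid(np.arange(w),np.arange(h))
    p=np.stack([u,v,np.ones_like(u)],-1)@np.linalg.inv(c['K']).T*c['z_map'][...,None]
    return (p-c['t'])@c['R']
def rayplane(c,u,v,z):
    K,R,t=c['K'],c['R'],c['t']; o=-R.T@t; d=R.T@np.linalg.inv(K)@np.array([u,v,1.]); return o+d*(z-o[2])/d[2]
E
python3 - <<'E'
from h import *
s=r.get_state(); print({k:np.round(v,3) for k,v in s.items()})
a=snap('top','top1.png'); b=snap('scene','scene1.png')
cv2.imwrite('pics/both.png',np.hstack([cv2.resize(x['pixels'][:,:,::-1],(800,600)) for x in (a,)]))
for c in(a,b): print(c['K'],-c['R'].T@c['t'],c['R'])
E
```

```text
{'clock': np.float64(0.0), 'joints': array([ 1.241,  0.412, -0.013,  1.597,  0.006,  1.134, -0.082]), 'dq': array([-0.   , -0.001, -0.001,  0.   ,  0.002,  0.   ,  0.001]), 'effort': array([ 0.0000e+00, -6.0063e+01,  6.8200e-01, -2.9941e+01,  1.4000e-02,
        1.1000e-02, -0.0000e+00]), 'position': array([ 0.162, -0.603,  0.255]), 'tcp_rot': array([ 0.991,  0.131, -0.   , -0.001]), 'wrist_force': array([-0.004, -0.35 , -0.321]), 'ft_torque': array([ 0.033,  0.016, -0.001]), 'finger_gap': np.float64(0.085)}
[[446.37737511   0.         280.42395319]
 [  0.         446.37737511 213.25536511]
 [  0.           0.           1.        ]] [0.30726874 0.02031663 1.32842276] [[-0.0185861  -0.99982598 -0.001601  ]
 [-0.98145617  0.01855012 -0.19078698]
 [ 0.19078347 -0.00197468 -0.98163016]]
[[479.96047892   0.         283.714255  ]
 [  0.         479.96047892 211.21440689]
 [  0.           0.           1.        ]] [1.29929661 1.00698684 0.97415891] [[-0.799667    0.6000222  -0.02249556]
 [ 0.35679079  0.44470468 -0.82154615]
 [-0.48294205 -0.66498955 -0.56969805]]
```

View pics/top1.png

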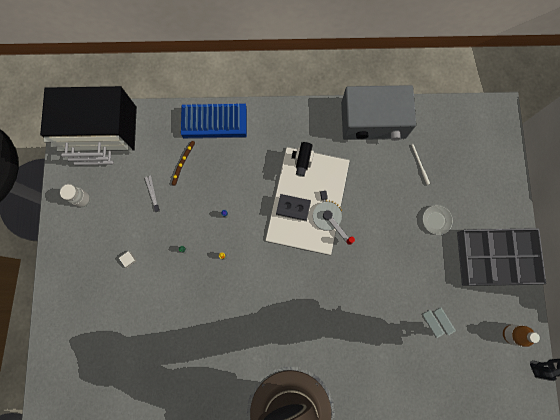

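View pics/scene1.png

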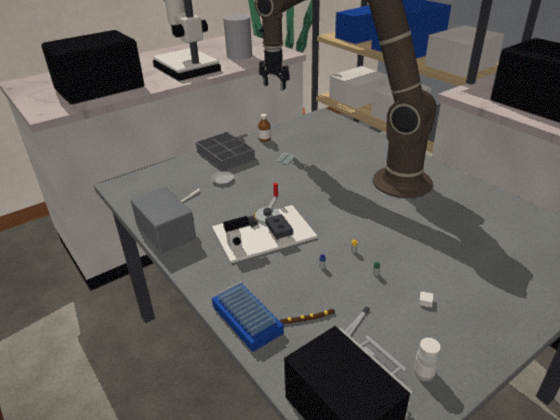

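The top view shows the yellow stub at (222,255), blue at (224,213) and green at (182,249). The stage is at (293,207) with its two sockets, and the red knob is at (351,240). The scene view agrees, with blue at (322,262), yellow at (354,246), green at (376,268) and the knob at (276,189).

```bash
python3 - <<'E'
from h import *
def L(f): return dict(np.load('pics/'+f+'.npz'))
a,b=L('top1'),L('scene1')
boxes={'yel':[(222,255),(354,246)],'blu':[(224,213),(322,262)],'grn':[(182,249),(376,268)],'red':[(351,240),(276,189)]}
hs={'yel':(18,35),'blu':(105,140),'grn':(40,90),'red':(0,8)}
for n,pp in boxes.items():
    for c,(u,v) in zip((a,b),pp):
        hsv=cv2.cvtColor(c['pixels'],cv2.COLOR_RGB2HSV); m=np.zeros(hsv.shape[:2],bool)
        m[v-14:v+15,u-12:u+13]=True
        m&=(hsv[...,1]>90)&(hsv[...,0]>=hs[n][0])&(hsv[...,0]<=hs[n][1])
        P=cloud(c)[m]; vv,uu=np.nonzero(m)
        print(n,m.sum(),uu.mean().round(1),vv.mean().round(1),'med',np.median(P,0).round(4),'min',P.min(0).round(3),'max',P.max(0).round(3))
# plate
P=cloud(a); hsv=cv2.cvtColor(a['pixels'],cv2.COLOR_RGB2HSV)
m=np.zeros((420,560),bool); m[140:262,255:362]=True
m&=(P[...,2]>0.005)&(P[...,2]<0.02)
print(m.sum(),'table z',np.median(P[260:290,100:160,2]),'plate z',np.median(P[m][:,2]))
q=P[m][:,:2]*1000; hull=cv2.convexHull(q.astype(np.float32)); (cx,cy),(w,h),ang=cv2.minAreaRect(hull); print(cx,cy,w,h,ang,cv2.boxPoints(((cx,cy),(w,h),ang)))
m2=np.zeros_like(m); m2[190:225,270:320]=True; m2&=(P[...,2]>0.045)&(P[...,2]<0.062)
q=P[m2][:,:2]*1000; print('stage',m2.sum(),np.median(P[m2][:,2]),cv2.minAreaRect(q.astype(np.float32)))
E
```

```text
yel 35 221.7 255.1 med [0.4378 0.1902 0.0421] min [0.429 0.181 0.001] max [0.451 0.203 0.052]
yel 34 354.1 242.3 med [0.4396 0.1893 0.0406] min [ 0.389  0.14  -0.001] max [0.447 0.199 0.051]
blu 34 223.9 212.7 med [0.5613 0.1834 0.0431] min [ 0.553  0.175 -0.004] max [0.58  0.195 0.051]
blu 27 322.1 257.6 med [0.5664 0.186  0.0431] min [0.559 0.179 0.034] max [0.573 0.193 0.053]
grn 31 181.5 248.6 med [0.4573 0.3044 0.0438] min [0.451 0.298 0.038] max [0.466 0.313 0.052]
grn 19 376.7 264.7 med [0.4643 0.3088 0.0441] min [0.456 0.301 0.037] max [0.469 0.313 0.048]
red 53 350.3 240.0 med [ 0.4684 -0.1779  0.0862] min [ 0.461 -0.196 -0.002] max [ 0.492 -0.17   0.095]
red 59 275.1 189.1 med [ 0.4747 -0.1764  0.0674] min [ 0.383 -0.306  0.004] max [ 0.483 -0.17   0.094]
4972 table z 0.0009622551259954215 plate z 0.012456813841015792
607.1128540039062 -67.02459716796875 325.9588928222656 376.8756103515625 88.8314208984375 [[ 415.3904  -226.12714]
 [ 792.1876  -233.81317]
 [ 798.8353    92.07794]
 [ 422.0381    99.76398]]
stage 587 0.05469807377239037 ((573.7177124023438, -19.768821716308594), (91.7305908203125, 60.837432861328125), 76.83580017089844)
```

move_arm --commands '[{"dp": [12.8,-10.5,0],"yaw": -10.3},{"dp": [12.8,-10.5,0],"yaw": -10.3},{"dp": [12.8,-10.5,0],"yaw": -10.3},{"dp": [12.8,-10.5,0],"yaw": -10.3},{"dp": [12.8,-10.5,0],"yaw": -10.3},{"dp": [12.8,-10.5,0],"yaw": -10.3},{"dp": [12.8,-10.5,0],"yaw": -10.3},{"dp": [12.8,-10.5,0],"yaw": -10.3},{"dp": [12.8,-10.5,0],"yaw": -10.3},{"dp": [12.8,-10.5,0],"yaw": -10.3},{"dp": [12.8,-10.5,0],"yaw": -10.3},{"dp": [12.8,-10.5,0],"yaw": -10.3},{"dp": [12.8,-10.5,0],"yaw": -10.3},{"dp": [12.8,-10.5,0],"yaw": -10.3},{"dp": [12.8,-10.5,0],"yaw": -10.3},{"dp": [12.8,-10.5,0],"yaw": -10.3}]' --gripper 1

```text
clock: 1.43
position: [0.4502, -0.2013, 0.256]
tcp_rot: [0.784, 0.62, -0.0, -0.0]
wrist_force: [-0.9, -0.6, -0.6]
finger_gap: 0.0854
```

move_arm --commands '[{"dp": [6.8,2.6,0],"yaw": 0},{"dp": [6.8,2.6,0],"yaw": 0},{"dp": [6.8,2.6,0],"yaw": 0},{"dp": [6.8,2.6,0],"yaw": 0},{"dp": [6.8,2.6,0],"yaw": 0},{"dp": [6.8,2.6,0],"yaw": 0},{"dp": [6.8,2.6,0],"yaw": 0},{"dp": [6.8,2.6,0],"yaw": 0},{"dp": [6.8,2.6,0],"yaw": 0}]'

```text
clock: 2.18
position: [0.5729, -0.0219, 0.2559]
tcp_rot: [0.785, 0.62, -0.001, 0.0]
wrist_force: [-0.1, -0.2, 0.6]
finger_gap: 0.0853
```

```bash
python3 - <<'E'
from h import *
c=snap('wrist','w1.png'); print(r.get_state()['position'],-c['R'].T@c['t'],c['R'].round(3),c['K'][0])
for p in((0.5696,-0.0373,.054),(.5778,-.0023,.054),(.470,-.180,.088)):
    q=c['K']@(c['R']@np.array(p)+c['t']); print(q[:2]/q[2])
E
```

```text
[ 0.57294225 -0.02198712  0.25608652] [0.59284808 0.05566473 0.37354882] [[ 0.973 -0.231 -0.001]
 [-0.22  -0.926  0.308]
 [-0.072 -0.299 -0.951]] [350.47291222   0.         280.38099516]
[279.53343658 199.04516912]
[279.37249112 161.6130558 ]
[215.77384812 363.60928061]
```

View pics/w1.png

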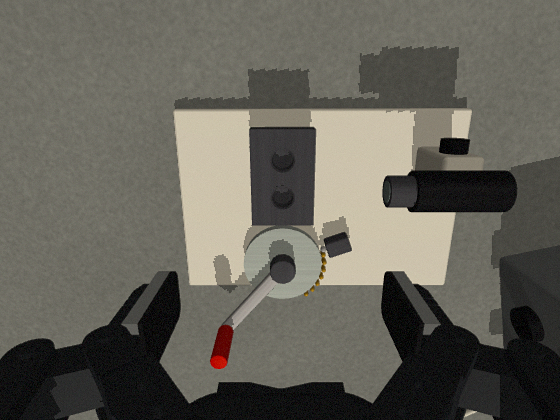

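The wrist view shows the stage upright at x 250–316 and y 127–225, with sockets at about (283,160) and (283,198). The knob top is at (219,362). I'll measure the stage and plate from the depth and edges here.

```bash
python3 - <<'E'
from h import *
c=dict(np.load('pics/w1.npz')); P=cloud(c)
m=np.zeros(P.shape[:2],bool); m[115:235,235:330]=True; m&=(P[...,2]>.045)&(P[...,2]<.062)
print('z',np.median(P[m][:,2]),cv2.minAreaRect((P[m][:,:2]*1000).astype(np.float32)))
m=np.zeros(P.shape[:2],bool); m[95:290,165:480]=True; m&=(P[...,2]>.008)&(P[...,2]<.016)
print('plate',np.median(P[m][:,2]),cv2.minAreaRect((P[m][:,:2]*1000).astype(np.float32)))
# sockets: darkness
g=cv2.cvtColor(c['pixels'],cv2.COLOR_RGB2GRAY)
for (u,v) in((283,160),(283,198)):
    w=g[v-14:v+15,u-15:u+16]; t=(np.median(w)*0.8); k=(w<t)
    lab,n,st,ce=None,*cv2.connectedComponentsWithStats(k.astype(np.uint8))[0:1],*cv2.connectedComponentsWithStats(k.astype(np.uint8))[2:]
    i=1+np.argmax(st[1:,4]); print(np.median(w),st[i],ce[i]+[u-15,v-14])
    x,y,ww,hh=st[i][:4]; print(rayplane(c,u-15+x+(ww-1)/2,v-14+y+(hh-1)/2,.054))
red=(c['pixels'][...,0]>150)&(c['pixels'][...,1]<70)
vv,uu=np.nonzero(red); print('red',uu.min(),uu.max(),vv.min(),vv.max())
t=red&(P[...,2]>.08); print(P[t].mean(0), np.ptp(P[t],axis=0))
cv2.imwrite('pics/z1.png',cv2.resize(c['pixels'][120:230,240:325,::-1],None,fx=6,fy=5,interpolation=cv2.INTER_CUBIC))
E
```

```text
z 0.05404970785336749 ((576.59423828125, -19.05084228515625), (92.78564453125, 60.08757019042969), 76.76161193847656)
plate 0.012095960498790005 ((606.7102661132812, -64.42948913574219), (199.19151306152344, 299.94677734375), 76.64549255371094)
55.0 [  3   6  24  21 329] [282.74772036 162.13677812]
[ 0.58051708 -0.00331515  0.054     ]
56.0 [  4   5  22  20 324] [282.77160494 199.10493827]
[ 0.57247096 -0.0374257   0.054     ]
red 210 226 356 368
[ 0.47296956 -0.17853722  0.08808148] [0.01574677 0.01612204 0.00356463]
```

View pics/z1.png

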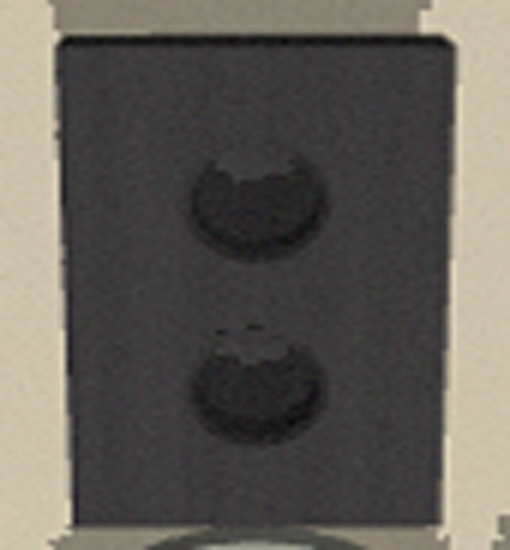

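move_arm --commands '[{"dp": [5.8,-6,1.9],"yaw": 0},{"dp": [5.8,-6,1.9],"yaw": 0},{"dp": [5.8,-6,1.9],"yaw": 0},{"dp": [5.8,-6,1.9],"yaw": 0},{"dp": [5.8,-6,1.9],"yaw": 0},{"dp": [5.8,-6,1.9],"yaw": 0},{"dp": [5.8,-6,1.9],"yaw": 0},{"dp": [5.8,-6,1.9],"yaw": 0},{"dp": [5.8,-6,1.9],"yaw": 0},{"dp": [5.8,-6,1.9],"yaw": 0}]'

```text
clock: 3.07
position: [0.4394, 0.1891, 0.1996]
tcp_rot: [0.785, 0.62, 0.0, 0.001]
wrist_force: [-0.1, 0.1, 0.7]
finger_gap: 0.0851
```

```bash
cat >> h.py <<'E'
HS={'yel':(15,35),'blu':(110,145),'grn':(40,90)}
def stub(c,n):
    hsv=cv2.cvtColor(c['pixels'],cv2.COLOR_RGB2HSV); P=cloud(c)
    m=(hsv[...,1]>90)&(hsv[...,2]>50)&(hsv[...,0]>=HS[n][0])&(hsv[...,0]<=HS[n][1])&(c['z_map']>.05)
    _,lab,st,ce=cv2.connectedComponentsWithStats(m.astype(np.uint8)); i=1+np.argmax(st[1:,4]); k=lab==i
    Q=P[k]; top=Q[Q[:,2]>np.percentile(Q[:,2],95)-.012]
    e=np.array([(Q[:,j].min()+Q[:,j].max())/2 for j in(0,1)])
    print(n,st[i],'z',Q[:,2].min().round(4),Q[:,2].max().round(4),'med',np.median(Q,0).round(4),'mid',e.round(4))
E
python3 - <<'E'
from h import *
c=snap('wrist','w2.png'); s=r.get_state();print(s['position'],s['tcp_rot'])
for n in('yel','blu'): stub(c,n)
E
```

```text
[0.43942975 0.18917427 0.19953942] [7.84842247e-01 6.19695398e-01 1.22486402e-04 4.97140187e-04]
yel [267 181  23  24 395] z -0.0009 0.0501 med [0.4406 0.1938 0.042 ] mid [0.437  0.1848]
blu [423 158  19  19 226] z 0.0403 0.0511 med [0.563  0.1855 0.0472] mid [0.5637 0.1835]
```

View pics/w2.png

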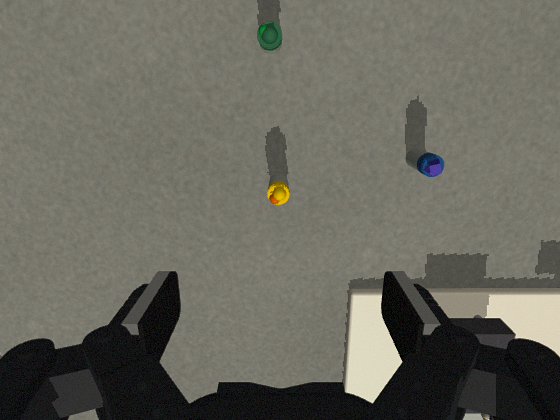

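```bash
python3 - <<'E'
from h import *
c=dict(np.load('pics/w2.npz'))
P=cloud(c)
for n,(u,v) in {'yel':(278,194),'blu':(431,165)}.items():
    hsv=cv2.cvtColor(c['pixels'],cv2.COLOR_RGB2HSV)
    m=np.zeros(P.shape[:2],bool); m[v-18:v+19,u-18:u+19]=True
    m&=(P[...,2]>.036)&(P[...,2]<.046)
    q=(P[m][:,:2]*1000).astype(np.float32); print(n,m.sum(),cv2.minEnclosingCircle(q),np.median(P[m],0).round(4),rayplane(c,u,v,.04).round(4))
E
```

```text
yel 285 ((439.5492858886719, 190.94151306152344), 9.39770221710205) [0.4395 0.1937 0.0418] [0.4392 0.1906 0.04  ]
blu 304 ((564.8011474609375, 185.39718627929688), 9.387505531311035) [0.5615 0.1888 0.0413] [0.5641 0.1856 0.04  ]
```

move_arm --commands '[{"dp": [0.06,0,1.2],"yaw": 0},{"dp": [0.06,0,2.4],"yaw": 0},{"dp": [0.06,0,3.6],"yaw": 0},{"dp": [0.06,0,4.6],"yaw": 0},{"dp": [0.06,0,5.25],"yaw": 0},{"dp": [0.06,0,5.25],"yaw": 0},{"dp": [0.06,0,5.25],"yaw": 0}]'

```text
clock: 3.7
position: [0.4387, 0.1918, 0.0413]
tcp_rot: [0.784, 0.62, -0.001, -0.0]
wrist_force: [0.2, -0.6, -0.5]
finger_gap: 0.0854
```

move_arm --commands '[{"dp": [0,0,0],"yaw": 0},{"dp": [0,0,0],"yaw": 0},{"dp": [0,0,0],"yaw": 0},{"dp": [0,0,0],"yaw": 0},{"dp": [0,0,0],"yaw": 0},{"dp": [0,0,0],"yaw": 0},{"dp": [0,0,0],"yaw": 0},{"dp": [0,0,0],"yaw": 0},{"dp": [0,0,0],"yaw": 0},{"dp": [0,0,0],"yaw": 0},{"dp": [0,0,0],"yaw": 0},{"dp": [0,0,0],"yaw": 0}]' --gripper 0

```text
clock: 4.7
position: [0.439, 0.1931, 0.0425]
tcp_rot: [0.784, 0.621, 0.0, 0.0]
wrist_force: [-1.3, -0.9, 7.1]
finger_gap: 0.016
```

move_arm --commands '[{"dp": [0,0,-0.7],"yaw": 0},{"dp": [0,0,-1.8],"yaw": 0},{"dp": [0,0,-3],"yaw": 0},{"dp": [0,0,-4],"yaw": 0},{"dp": [0,0,-4],"yaw": 0},{"dp": [0,0,-4],"yaw": 0}]'

```text
clock: 5.2
position: [0.4395, 0.1933, 0.1635]
tcp_rot: [0.784, 0.621, 0.002, 0.001]
wrist_force: [-0.5, -0.3, 0.3]
finger_gap: 0.0157
```

```bash
python3 - <<'E'
from h import *
c=snap('wrist','w3.png'); s=r.get_state();print(s['position'],s['tcp_rot'],s['finger_gap'],s['wrist_force'])
stub(c,'yel')
E
```

```text
[0.43871756 0.19275342 0.16214584] [7.83799461e-01 6.21013650e-01 4.54772242e-04 4.93434795e-04] 0.01594161698332209 [-0.62707358 -0.18901358 -0.17385109]
yel [ 260  278   42   53 1743] z 0.0002 0.1705 med [0.4419 0.1959 0.1627] mid [0.4227 0.1314]
```

View pics/w3.png

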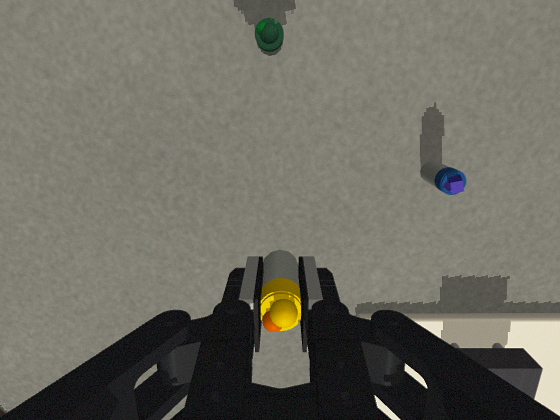

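The stub is held between the pads, with its band centred near (281,305) and the plug front above it. Next I'll measure its axis and tilt in the wrist frame.

```bash
cat >> h.py <<'E'
def held(c,box=(262,200,302,345)):
    # fit vertical-ish cylinder r=9mm to visible plug surface, by depth slices
    from scipy.optimize import least_squares
    s=r.get_state(); P=cloud(c); x0,y0,x1,y1=box
    m=np.zeros(P.shape[:2],bool); m[y0:y1,x0:x1]=True
    zt=s['position'][2]
    d=np.hypot(P[...,0]-s['position'][0],P[...,1]-s['position'][1])
    Q=P[m&(d<.02)]; print('zmax',Q[:,2].max().round(4))
    k=(Q[:,2]<zt-.006)&(Q[:,2]>zt-.038); S=Q[k]
    f=lambda p:np.hypot(S[:,0]-p[0]-p[2]*(S[:,2]-zt+.02),S[:,1]-p[1]-p[3]*(S[:,2]-zt+.02))-.009
    o=least_squares(f,[*s['position'][:2],0,0],loss='soft_l1',f_scale=.001)
    a=2*np.arctan2(s['tcp_rot'][1],s['tcp_rot'][0]); ex=np.array([np.cos(a),np.sin(a)]); ey=np.array([ex[1],-ex[0]])
    dv=o.x[:2]-s['position'][:2]
    print(len(S),'axis xy',o.x[:2].round(4),'tilt',o.x[2:].round(3),'rms',np.sqrt(np.mean(o.fun**2)).round(4),'off tool x,y mm',(dv@ex*1e3).round(1),(dv@ey*1e3).round(1))
    R=Q[abs(Q[:,2]-zt+.003)<.004]; print('rim',cv2.minEnclosingCircle((R[:,:2]*1000).astype(np.float32)))
E
python3 - <<'E'
from h import *
c=dict(np.load('pics/w3.npz')); held(c)
E
```

```text
zmax 0.1705
1262 axis xy [0.4404 0.1909] tilt [0.022 0.013] rms 0.0016 off tool x,y mm -1.4 2.1
rim ((445.12127685546875, 193.0540313720703), 12.511093139648438)
```

move_arm --commands '[{"dp": [-1,1,0],"yaw": 0},{"dp": [-2,1.9,0],"yaw": 0},{"dp": [-3,2.8,0],"yaw": 0},{"dp": [-4,3.8,0],"yaw": 0},{"dp": [-5,4.7,0],"yaw": 0},{"dp": [-6,5.7,0],"yaw": 0},{"dp": [-6.39,6.01,0.5],"yaw": 0},{"dp": [-6.39,6.01,1.2],"yaw": 0},{"dp": [-6.39,6.01,1.7],"yaw": 0},{"dp": [-6.39,6.01,1.7],"yaw": 0},{"dp": [-6.39,6.01,1.7],"yaw": 0},{"dp": [-6.39,6.01,1.7],"yaw": 0}]'

```text
clock: 6.25
position: [0.5702, -0.0342, 0.1107]
tcp_rot: [0.783, 0.622, -0.0, -0.0]
wrist_force: [0.1, 0.1, -0.4]
finger_gap: 0.016
```

```bash
python3 - <<'E'
from h import *
c=snap('wrist','w4.png'); s=r.get_state();print(s['position'],s['tcp_rot'],s['finger_gap'],s['wrist_force'])
held(c)
P=cloud(c)
m=np.zeros(P.shape[:2],bool); m[:300,180:400]=True; m&=(P[...,2]>.048)&(P[...,2]<.060)
print('stage z',np.median(P[m][:,2]),cv2.minAreaRect((P[m][:,:2]*1000).astype(np.float32)))
cv2.imwrite('pics/z4.png',cv2.resize(c['pixels'][100:360,180:380,::-1],None,fx=3,fy=2.3))
E
```

```text
[ 0.57059047 -0.0342128   0.11130006] [7.83390756e-01 6.21529443e-01 2.35456655e-04 1.40832011e-04] 0.015836017641634916 [ 0.24772769 -0.64135905 -0.71147343]
zmax 0.1176
1305 axis xy [ 0.571  -0.0365] tilt [0.026 0.013] rms 0.0016 off tool x,y mm -2.1 0.9
rim ((574.5929565429688, -33.70542526245117), 12.466050148010254)
stage z 0.054060292225305374 ((577.280029296875, -16.036190032958984), (86.538330078125, 60.561119079589844), 76.73165130615234)
```

View pics/w4.png

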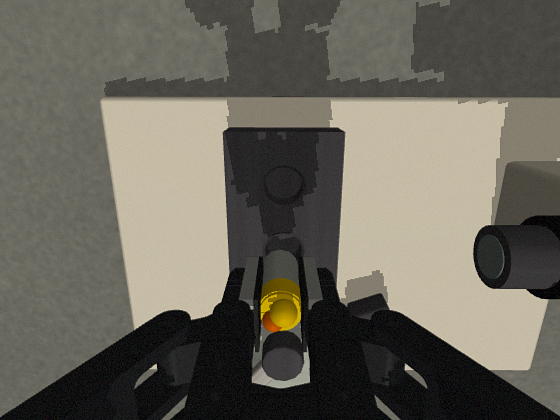

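move_arm --commands '[{"dp": [0.02,0.055,0],"yaw": 0},{"dp": [0.02,0.055,0.15],"yaw": 0},{"dp": [0.02,0.055,0.3],"yaw": 0},{"dp": [0.02,0.055,0.4],"yaw": 0},{"dp": [0.02,0.055,0.5],"yaw": 0},{"dp": [0.02,0.055,0.6],"yaw": 0},{"dp": [0.02,0.055,0.6],"yaw": 0}]'

```text
clock: 6.88
position: [0.5716, -0.0346, 0.092]
tcp_rot: [0.784, 0.621, -0.0, -0.0]
wrist_force: [-0.3, -0.1, -0.8]
finger_gap: 0.0157
```

move_arm --commands '[{"dp": [0,0,0.1],"yaw": 0},{"dp": [0,0,0.2],"yaw": 0},{"dp": [0,0,0.28],"yaw": 0},{"dp": [0,0,0.34],"yaw": 0},{"dp": [0,0,0.36],"yaw": 0},{"dp": [0,0,0.36],"yaw": 0}]'

```text
clock: 7.38
position: [0.572, -0.0346, 0.0825]
tcp_rot: [0.784, 0.621, -0.0, 0.0]
wrist_force: [-2.4, 1.1, 5.7]
finger_gap: 0.0157
```

move_arm --commands '[{"dp": [0,0,0.05],"yaw": 0},{"dp": [0,0,0.05],"yaw": 0}]'

```text
clock: 7.55
position: [0.5722, -0.0345, 0.0823]
tcp_rot: [0.784, 0.621, -0.0, 0.001]
wrist_force: [-6.7, -0.1, 19.3]
finger_gap: 0.016
```

move_arm --commands '[{"dp": [0,0,-0.05],"yaw": 0},{"dp": [0,0,-0.05],"yaw": 0},{"dp": [0,0,-0.05],"yaw": 0},{"dp": [0,0,-0.05],"yaw": 0},{"dp": [0,0,-0.05],"yaw": 0},{"dp": [0,0,-0.05],"yaw": 0},{"dp": [0,0,-1],"yaw": 0},{"dp": [0,0,-2],"yaw": 0},{"dp": [0,0,-3],"yaw": 0},{"dp": [0,0,-4],"yaw": 0},{"dp": [0,0,-4],"yaw": 0}]' --gripper 0.5

```text
clock: 8.47
position: [0.575, -0.0341, 0.2063]
tcp_rot: [0.784, 0.621, 0.003, 0.003]
wrist_force: [1.3, 0.1, 0.1]
finger_gap: 0.043
```

```bash
python3 - <<'E'
from h import *
c=snap('wrist','w5.png'); s=r.get_state();print(s['position'],s['tcp_rot'],s['finger_gap'],s['wrist_force'])
stub(c,'yel'); P=cloud(c); hsv=cv2.cvtColor(c['pixels'],cv2.COLOR_RGB2HSV)
m=np.zeros(P.shape[:2],bool); m[:300,180:400]=True; k=m&(P[...,2]>.048)&(P[...,2]<.060)
print('stage z',np.median(P[k][:,2]),cv2.minAreaRect((P[k][:,:2]*1000).astype(np.float32)))
k=m&(P[...,2]>.076)&(P[...,2]<.085)&(hsv[...,1]>100)
print(k.sum(),cv2.minEnclosingCircle((P[k][:,:2]*1000).astype(np.float32)))
E
```

```text
[ 0.57393642 -0.03443913  0.20374282] [0.78376922 0.62104472 0.00221464 0.00208969] 0.042762015570599166 [-0.45513506  0.5009156  -0.29203032]
yel [262 197  26  28 511] z 0.0532 0.0893 med [ 0.5738 -0.0335  0.0818] mid [ 0.5706 -0.0416]
stage z 0.05407192573211697 ((576.6073608398438, -18.999858856201172), (92.5743179321289, 60.17761993408203), 76.6541748046875)
312 ((572.7044067382812, -36.55192947387695), 9.223477363586426)
```

The lichen stub is fully home: its lump top reads 0.0893 m and its axis is within 0.5 mm of the socket. Next is the blue stub.

move_arm --commands '[{"dp": [1.2,-0.3,0],"yaw": 0},{"dp": [2.4,-0.7,0],"yaw": 0},{"dp": [3.6,-1,0],"yaw": 0},{"dp": [4.8,-1.4,0],"yaw": 0},{"dp": [6,-1.7,0],"yaw": 0},{"dp": [7.06,-2.03,0],"yaw": 0},{"dp": [7.06,-2.03,1],"yaw": 0},{"dp": [7.06,-2.03,2],"yaw": 0},{"dp": [7.06,-2.03,3],"yaw": 0},{"dp": [7.06,-2.03,3.5],"yaw": 0},{"dp": [7.06,-2.03,3.5],"yaw": 0},{"dp": [7.06,-2.03,3.5],"yaw": 0}]' --gripper 0.7

```text
clock: 9.52
position: [0.5602, 0.1854, 0.0942]
tcp_rot: [0.784, 0.621, -0.001, -0.001]
wrist_force: [-0.8, 0.5, 0.6]
finger_gap: 0.0597
```

```bash
python3 - <<'E'
from h import *
c=snap('wrist','w6.png'); s=r.get_state();print(s['position'],s['tcp_rot'],s['finger_gap'],s['wrist_force'])
P=cloud(c); hsv=cv2.cvtColor(c['pixels'],cv2.COLOR_RGB2HSV); stub(c,'blu')
k=(P[...,2]>.035)&(P[...,2]<.045)&(hsv[...,1]>100)&(hsv[...,0]>105)&(hsv[...,0]<145)
print(k.sum(),cv2.minEnclosingCircle((P[k][:,:2]*1000).astype(np.float32)))
E
```

```text
[0.56112203 0.18574224 0.09551635] [ 7.83641565e-01  6.21213182e-01 -1.45701662e-04 -2.44297044e-04] 0.05963703115177452 [0.58438833 0.96758083 0.66625474]
blu [273 239  26  27 488] z -0.0004 0.0503 med [0.5648 0.1859 0.0473] mid [0.5636 0.1731]
427 ((564.984619140625, 185.42581176757812), 9.268945693969727)
```

move_arm --commands '[{"dp": [0.02,0.075,0.6],"yaw": 0},{"dp": [0.02,0.075,1.2],"yaw": 0},{"dp": [0.02,0.075,1.6],"yaw": 0},{"dp": [0.02,0.075,1.77],"yaw": 0},{"dp": [0.02,0.075,1.77],"yaw": 0},{"dp": [0.02,0.075,1.77],"yaw": 0}]'

```text
clock: 10.07
position: [0.5638, 0.1858, 0.0431]
tcp_rot: [0.784, 0.621, 0.0, 0.0]
wrist_force: [-0.1, 0.0, 0.1]
finger_gap: 0.06
```

move_arm --commands '[{"dp": [0,0,0],"yaw": 0},{"dp": [0,0,0],"yaw": 0},{"dp": [0,0,0],"yaw": 0},{"dp": [0,0,0],"yaw": 0},{"dp": [0,0,0],"yaw": 0},{"dp": [0,0,0],"yaw": 0},{"dp": [0,0,0],"yaw": 0},{"dp": [0,0,0],"yaw": 0},{"dp": [0,0,0],"yaw": 0}]' --gripper 0

```text
clock: 10.82
position: [0.5638, 0.1858, 0.0432]
tcp_rot: [0.784, 0.621, 0.0, 0.0]
wrist_force: [-1.5, -0.8, 6.0]
finger_gap: 0.0159
```

move_arm --commands '[{"dp": [0,0,-0.7],"yaw": 0},{"dp": [0,0,-1.8],"yaw": 0},{"dp": [0,0,-3],"yaw": 0},{"dp": [0,0,-4],"yaw": 0},{"dp": [0,0,-4],"yaw": 0},{"dp": [0,0,-4],"yaw": 0}]'

```text
clock: 11.32
position: [0.5645, 0.1859, 0.1644]
tcp_rot: [0.784, 0.621, 0.002, 0.001]
wrist_force: [0.7, -0.5, 0.1]
finger_gap: 0.0159
```

```bash
python3 - <<'E'
from h import *
c=snap('wrist','w7.png'); s=r.get_state();print(s['position'],s['tcp_rot'],s['finger_gap'],s['wrist_force'])
held(c)
E
```

```text
[0.56355524 0.18535021 0.16266696] [7.83768843e-01 6.21052427e-01 3.61569637e-04 3.91631488e-04] 0.016015583981478124 [-0.27003092  0.14793539 -0.88115618]
zmax 0.1719
1230 axis xy [0.5658 0.1851] tilt [0.008 0.012] rms 0.0013 off tool x,y mm 0.3 2.3
rim ((569.6359252929688, 186.6884307861328), 12.051549911499023)
```

move_arm --commands '[{"dp": [-1,0.3,0],"yaw": 0},{"dp": [-2,0.7,0],"yaw": 0},{"dp": [-3,1,0],"yaw": 0},{"dp": [-4,1.3,0],"yaw": 0},{"dp": [-5,1.6,0],"yaw": 0},{"dp": [-5.95,1.94,0],"yaw": 0},{"dp": [-5.95,1.94,0.6],"yaw": 0},{"dp": [-5.95,1.94,1.2],"yaw": 0},{"dp": [-5.95,1.94,1.7],"yaw": 0},{"dp": [-5.95,1.94,1.7],"yaw": 0},{"dp": [-5.95,1.94,1.7],"yaw": 0},{"dp": [-5.95,1.94,1.7],"yaw": 0}]'

```text
clock: 12.37
position: [0.5792, -0.0012, 0.1112]
tcp_rot: [0.784, 0.621, -0.0, -0.0]
wrist_force: [0.1, -0.1, -0.2]
finger_gap: 0.0159
```

```bash
python3 - <<'E'
from h import *
c=snap('wrist','w8.png'); s=r.get_state();print(s['position'],s['tcp_rot'],s['finger_gap'],s['wrist_force'])
held(c)
P=cloud(c)
m=np.zeros(P.shape[:2],bool); m[:300,180:400]=True; m&=(P[...,2]>.048)&(P[...,2]<.060)
w=cv2.minAreaRect((P[m][:,:2]*1000).astype(np.float32)); print(w)
a=np.radians(w[2]); far=np.array(w[0])+(w[1][0]/2-28)*np.array([np.cos(a),np.sin(a)]); print('far socket from edge',far)
E
```

```text
[ 0.57964793 -0.001139    0.11179605] [7.83552125e-01 6.21326013e-01 2.17151519e-04 7.75661680e-05] 0.01597560850081951 [-0.21690876  0.25154796  0.28918352]
zmax 0.1188
1285 axis xy [ 0.5805 -0.0019] tilt [0.014 0.015] rms 0.0013 off tool x,y mm -0.5 1.0
rim ((584.299560546875, -0.5282303094863892), 11.854913711547852)
((581.7963256835938, 2.9269962310791016), (48.38007736206055, 60.44724655151367), 76.41734313964844)
far socket from edge [580.90156429  -0.77640859]
```

View pics/w8.png

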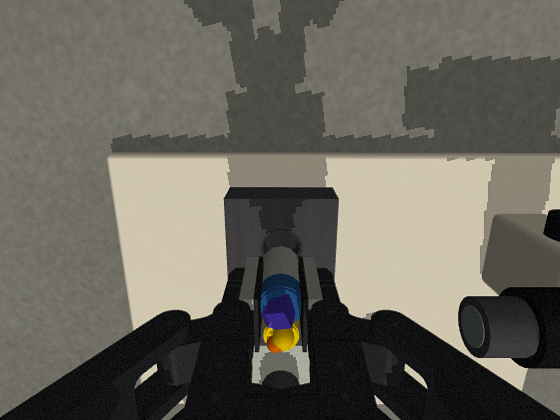

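The blue stub (280,285) is right over the far socket rim (282,242), within about 1 mm, so I'll lower it.

move_arm --commands '[{"dp": [0.02,0.02,0],"yaw": 0},{"dp": [0.02,0.02,0.15],"yaw": 0},{"dp": [0.02,0.02,0.3],"yaw": 0},{"dp": [0.02,0.02,0.4],"yaw": 0},{"dp": [0.02,0.02,0.5],"yaw": 0},{"dp": [0.02,0.02,0.6],"yaw": 0},{"dp": [0.02,0.02,0.6],"yaw": 0}]'

```text
clock: 13.0
position: [0.5797, -0.0011, 0.0926]
tcp_rot: [0.784, 0.621, -0.0, -0.0]
wrist_force: [-0.6, 0.4, -1.1]
finger_gap: 0.0161
```

move_arm --commands '[{"dp": [0,0,0.1],"yaw": 0},{"dp": [0,0,0.2],"yaw": 0},{"dp": [0,0,0.28],"yaw": 0},{"dp": [0,0,0.34],"yaw": 0},{"dp": [0,0,0.37],"yaw": 0},{"dp": [0,0,0.37],"yaw": 0}]'

```text
clock: 13.5
position: [0.5801, -0.001, 0.0831]
tcp_rot: [0.784, 0.621, -0.0, 0.0]
wrist_force: [-3.4, -0.0, 8.2]
finger_gap: 0.0159
```

move_arm --commands '[{"dp": [0,0,-0.05],"yaw": 0},{"dp": [0,0,-0.05],"yaw": 0},{"dp": [0,0,-0.05],"yaw": 0},{"dp": [0,0,-0.05],"yaw": 0},{"dp": [0,0,-0.05],"yaw": 0},{"dp": [0,0,-0.05],"yaw": 0},{"dp": [0,0,-1],"yaw": 0},{"dp": [0,0,-2],"yaw": 0},{"dp": [0,0,-3],"yaw": 0},{"dp": [0,0,-4],"yaw": 0},{"dp": [0,0,-4],"yaw": 0},{"dp": [0,0,-4],"yaw": 0}]' --gripper 0.5

```text
clock: 14.5
position: [0.5811, -0.001, 0.2042]
tcp_rot: [0.784, 0.621, 0.001, 0.001]
wrist_force: [0.3, 0.2, -0.6]
finger_gap: 0.0428
```

```bash
cat >>h.py <<'E'
def check(c,dz=0):
    P=cloud(c); hsv=cv2.cvtColor(c['pixels'],cv2.COLOR_RGB2HSV)
    near=np.hypot(P[...,0]-.575,P[...,1]+.019)<.06
    k=near&(abs(P[...,2]-.054-dz)<.005); print('stage z',np.median(P[k][:,2]).round(4))
    for n in('yel','blu'):
        m=near&(hsv[...,1]>100)&(hsv[...,0]>=HS[n][0])&(hsv[...,0]<=HS[n][1])
        k=m&(abs(P[...,2]-dz-.0805)<.0045)
        print(n,m.sum(),'zmax',P[m][:,2].max().round(4),cv2.minEnclosingCircle((P[k][:,:2]*1000).astype(np.float32)))
    red=(c['pixels'][...,0]>120)&(c['pixels'][...,1]<70)&(c['pixels'][...,2]<70)&(P[...,2]>.082)&(P[...,2]<.095)
    if red.sum()>10: print('knob',red.sum(),P[red][:,2].max(),cv2.minEnclosingCircle((P[red][:,:2]*1000).astype(np.float32)))
E
python3 - <<'E'
from h import *
c=snap('wrist','w9.png'); s=r.get_state();print(s['position'],s['tcp_rot'],s['finger_gap'],s['wrist_force'])
check(c)
E
```

```text
[ 0.58020237 -0.00122358  0.202589  ] [7.83767257e-01 6.21054383e-01 2.84288735e-04 5.09177382e-04] 0.042793221294536075 [-0.40774505  0.16754867 -0.65895938]
stage z 0.0541
yel 1269 zmax 0.2705 ((572.5897827148438, -36.3176383972168), 9.16524600982666)
blu 1795 zmax 0.2708 ((581.435791015625, -1.7229090929031372), 9.023150444030762)
```

move_arm --commands '[{"dp": [-1.1,-0.4,0],"yaw": 1},{"dp": [-2.2,-0.7,0],"yaw": 2},{"dp": [-3.3,-1.1,0],"yaw": 3},{"dp": [-4.4,-1.5,0],"yaw": 4},{"dp": [-5.5,-1.8,0],"yaw": 5},{"dp": [-6.59,-2.18,0],"yaw": 6},{"dp": [-6.59,-2.18,0],"yaw": 6.67},{"dp": [-6.59,-2.18,1],"yaw": 6.67},{"dp": [-6.59,-2.18,1.5],"yaw": 6.67},{"dp": [-6.59,-2.18,1.5],"yaw": 6.67},{"dp": [-6.59,-2.18,1.5],"yaw": 6.67}]' --gripper 0.6

```text
clock: 15.47
position: [0.4702, -0.1782, 0.1559]
tcp_rot: [0.949, 0.316, -0.001, -0.001]
wrist_force: [-0.4, 0.9, 0.2]
finger_gap: 0.0515
```

```bash
python3 - <<'E'
from h import *
c=snap('wrist','w10.png'); s=r.get_state();print(s['position'],s['tcp_rot'],s['finger_gap'],s['wrist_force'])
check(c)
E
```

```text
[ 0.47103895 -0.17829467  0.15690554] [ 9.48868506e-01  3.15670495e-01 -5.66948359e-04 -6.11974289e-04] 0.05107362103027929 [-0.53824715  0.48489358  0.40189976]
stage z 0.0535
yel 2 zmax 0.0524 ((0.0, 0.0), 0.0)
blu 3 zmax 0.0538 ((0.0, 0.0), 0.0)
knob 626 0.08978850851234343 ((472.8548278808594, -178.83233642578125), 8.656095504760742)
```

View pics/w10.png

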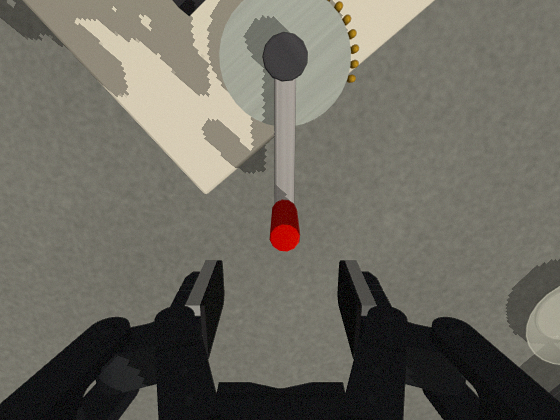

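The knob top sits at (285,237), centred between the pads with the bar pointing straight up in the image. I'll descend and pinch it.

move_arm --commands '[{"dp": [0,0.03,0.8],"yaw": 0},{"dp": [0,0.03,1.6],"yaw": 0},{"dp": [0,0.03,2.2],"yaw": 0},{"dp": [0,0.03,2.41],"yaw": 0},{"dp": [0,0.03,2.41],"yaw": 0},{"dp": [0,0.03,2.41],"yaw": 0}]'

```text
clock: 16.02
position: [0.4725, -0.1793, 0.0859]
tcp_rot: [0.949, 0.316, 0.0, 0.0]
wrist_force: [1.1, -0.1, 0.9]
finger_gap: 0.0514
```

move_arm --commands '[{"dp": [0,0,0],"yaw": 0},{"dp": [0,0,0],"yaw": 0},{"dp": [0,0,0],"yaw": 0},{"dp": [0,0,0],"yaw": 0},{"dp": [0,0,0],"yaw": 0},{"dp": [0,0,0],"yaw": 0},{"dp": [0,0,0],"yaw": 0},{"dp": [0,0,0],"yaw": 0}]' --gripper 0

```text
clock: 16.68
position: [0.4721, -0.1793, 0.0861]
tcp_rot: [0.949, 0.315, 0.0, 0.0]
wrist_force: [-1.1, 1.7, 6.6]
finger_gap: 0.016
```

move_arm --commands '[{"dp": [0.004,0.167,0],"yaw": -0.48},{"dp": [0.017,0.333,0],"yaw": -0.95},{"dp": [0.037,0.498,0],"yaw": -1.43},{"dp": [0.066,0.662,0],"yaw": -1.91},{"dp": [0.104,0.825,0],"yaw": -2.39},{"dp": [0.149,0.985,0],"yaw": -2.86},{"dp": [0.202,1.143,0],"yaw": -3.34},{"dp": [0.263,1.298,0],"yaw": -3.82},{"dp": [0.263,1.298,0],"yaw": -3.82},{"dp": [0.263,1.298,0],"yaw": -3.82}]'

```text
clock: 17.52
position: [0.5014, -0.2055, 0.0861]
tcp_rot: [0.867, 0.498, -0.0, -0.0]
wrist_force: [-2.9, 2.3, 9.3]
finger_gap: 0.0161
```

```bash
python3 - <<'E'
from h import *
s=r.get_state();print(s['position'],s['tcp_rot'],s['finger_gap'],s['wrist_force'])
d=s['position'][:2]-np.array([.5522,-.1193]); print(np.hypot(*d),np.radians((np.degrees(np.arctan2(d[1],d[0]))+143.3)))
E
```

```text
[ 0.50140596 -0.20551276  0.08606979] [ 8.67266028e-01  4.97844987e-01 -7.21601879e-05 -8.81003541e-07] 0.01606815016227568 [-2.87851907  2.29661423  9.3294911 ]
0.10006335304799331 0.3978417006750477
```

move_arm --commands '[{"dp": [0.004,0.167,0],"yaw": -0.48},{"dp": [0.017,0.333,0],"yaw": -0.95},{"dp": [0.037,0.498,0],"yaw": -1.43},{"dp": [0.066,0.662,0],"yaw": -1.91},{"dp": [0.104,0.825,0],"yaw": -2.39},{"dp": [0.149,0.985,0],"yaw": -2.86},{"dp": [0.202,1.143,0],"yaw": -3.34},{"dp": [0.263,1.298,0],"yaw": -3.82},{"dp": [0.263,1.298,0],"yaw": -3.82},{"dp": [0.263,1.298,0],"yaw": -3.82},{"dp": [0.263,1.298,0],"yaw": -3.82},{"dp": [0.263,1.298,0],"yaw": -3.82},{"dp": [0.263,1.298,0],"yaw": -3.82},{"dp": [0.263,1.298,0],"yaw": -3.82},{"dp": [0.263,1.298,0],"yaw": -3.82},{"dp": [0.263,1.298,0],"yaw": -3.82}]'

```text
clock: 18.85
position: [0.5385, -0.2184, 0.0859]
tcp_rot: [0.751, 0.66, -0.0, -0.0]
wrist_force: [-3.5, 1.5, 7.5]
finger_gap: 0.0163
```

```bash
python3 - <<'E'
from h import *
s=r.get_state();print(s['position'],s['tcp_rot'],s['finger_gap'],s['wrist_force'])
d=s['position'][:2]-np.array([.5522,-.1193]); print(np.hypot(*d),np.radians((np.degrees(np.arctan2(d[1],d[0]))+143.3)))
c=snap('top','t11.png'); b=snap('scene','s11.png')
P=cloud(c); k=(np.hypot(P[...,0]-.5737,P[...,1]+.0198)<.045)&(P[...,2]>.05)&(P[...,2]<.075); print('stage z',np.median(P[k][:,2]))
for q in (c,b): check(q,.012)
B=cv2.resize(b['pixels'][160:270,210:330,::-1],None,fx=3.3,fy=3.3); T=cv2.resize(c['pixels'][150:270,260:370,::-1],None,fx=3.025,fy=3.025)
cv2.imwrite('pics/f.png',np.hstack([B[:363],T[:363]]))
E
```

```text
[ 0.53854018 -0.21835392  0.08594954] [ 7.51287311e-01  6.59975107e-01 -4.27996630e-04 -2.28144647e-04] 0.01630046733740584 [-3.51909619  1.50226946  7.5156805 ]
0.09999135284545753 0.7932219443971612
stage z 0.06685080505215407
stage z 0.0669
yel 38 zmax 0.103 ((570.2532958984375, -37.11449432373047), 9.374068260192871)
blu 19 zmax 0.1048 ((578.9509887695312, -4.273165702819824), 6.304731845855713)
stage z 0.0669
yel 26 zmax 0.1028 ((575.1742553710938, -36.32122802734375), 9.071615219116211)
blu 18 zmax 0.1038 ((581.5567626953125, -2.2640342712402344), 7.562346935272217)
```

View pics/f.png

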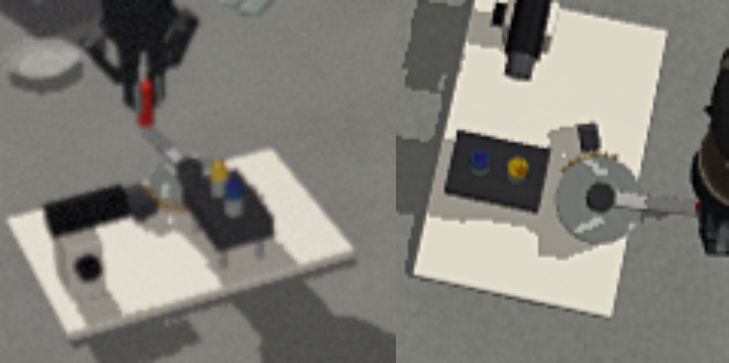

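The stage has risen about 12–13 mm, which matches four clicks. Both stubs are upright in their own sockets and the knob is still gripped at 0.79 rad.

```bash
python3 -c "
from bench import r
print(r.job_done())"
```

```text
the job is handed in; nothing more can be done
None
```

I put the yellow lichen stub in the socket nearer the lever and the blue mineral stub in the other, and let go of both. I then pinched the red knob and swung the lever four clicks. I handed the job in while still holding it, at about 19 s of the 67 s allowed; no verdict was reported.

**Stubs:** With the lever home, the wrist camera put both stub rims at seated height, within about 1 mm of their socket centres. The yellow stub's top read 89 mm, exactly what fully home should give. The blue one's top could not be read, because the fingers spoiled that measurement. That it was home rests on its rim height and on the tool height and push when it bottomed out.

**Lever:** The tool position gives 0.79 rad on a 100 mm radius. The stage top read 66.9 mm, up about 12 to 13 mm against the 12 mm expected for four clicks. The fingers were still closed on the knob when I handed in.

**Disagreements:**
- The wrist camera reads 1–2 mm off from the tool position, and 2–3 mm off from the top camera, so I worked relative to the wrist view.
- The gripper showed a 16 mm opening on the 18 mm parts.
- The final top and scene views put the stub tops 2–4 mm higher than expected, and their centres differed by a few millimetres. I put this down to their coarse pixels, since both stubs look upright and seated in the picture.

I did not touch the green moss stub or the other bench items, but I did not re-measure where they stand at the end.

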